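# Fill and stir the pickling crock

## Robot

A 6-joint arm with a two-finger parallel gripper is mounted at the origin on the work surface. World frame = base frame: x ahead of the robot, y to its left, z up, the work surface at z = 0. Lengths are in mm, angles in rad, forces in N, time in s.
With the tool pointing down it reaches from about 275 to 825 mm from the base axis. Payload 5.2 kg.
Tool frame: the origin (TCP) lies at the very end of the fingers, on their centre line; the grasp point (between the pads) lies 19 mm behind it; z points along the fingers, y is the direction in which the jaws open and shut (so a half turn about z gives the same grasp; the last joint's range is limited). The gripper opens to 93 mm and grips with 3 to 60 N. Pads are 15 mm wide; open, the fingers measure 128 mm over their backs; the gripper's body (75 mm by 188 mm) begins 65 mm behind the grasp point.
Start: joints at [1.102, 0.259, 1.535, -0, 1.348, -0.203], TCP at [144.452, 530.696, 218.653] pointing down, gripper open.
Joint ranges: [-3.14, 3.14], [-0.91, 2.08], [0.19, 2.58], [-1.22, 4.36], [0.22, 2.71], [-3.12, 3.12]. Speed limits (rad/s): [2.57, 2.57, 3.14, 3.14, 3.14, 3.14].

## Interface

Orientations are given as [roll, pitch, yaw] about the fixed x, y, z axes, in that order (R = Rz(yaw) Ry(pitch) Rx(roll)).
In Python, from bench import robot gives the robot as it stands. The module is installed in compiled form; this text tells all that it offers. Calls block until the motion is done:
- robot.move_ptp(position, orientation): joint-space move of the TCP to a pose.
- robot.move_linear(position, ori=None, speed=150, f_stop=None): straight line of the TCP; ori=None keeps the orientation; speed is the mean speed in mm/s. With f_stop (N) it stops when the force on the tool has changed by that much, and returns True; else False.
- robot.move_j(angles): joint-space move.
- robot.move_gripper(opening): opening from 0.0 (shut) to 1.0 (fully open); the grip force is fixed at half the most; returns when the fingers have stopped.
- robot.sleep(seconds).
- robot.inverse_kinematics(position, orientation): joint angles nearest the present ones, or None.
- robot.get_image(name): name is "side" or "top"; returns a dict with "img" (384x512x3 uint8, blue, green, red), "fovy" (degrees; the focal length in pixels is half the picture's height over the tangent of half this angle, whatever the lens; pixels are square), "cx", "cy" (the principal point, pixels), "eye" and "orientation" of the camera in the world. Camera axes: x right, y down, z forward; pixel columns grow to the right and rows downward; lengths in mm; the calibration is good to about 2 mm. A picture is of the moment at which its call begins. There is no depth.
A pose or a line that the arm cannot do raises robot.MotionError and nothing moves.
- robot.hand_in(): hands the job in, once; it reports no verdict.
Readings, each from a call of its own:
- robot.current_t(): time.
- robot.current_qpos(): joint angles.
- robot.current_joint_vel(): joint speeds.
- robot.current_joint_efforts(): joint torques, N m.
- robot.current_tcp_pos(): TCP position.
- robot.current_eef_rot(): TCP orientation.
- robot.current_contact_force(): force on the tool from outside, world axes, zero at the start.
- robot.current_ft_torque(): the same for the moment, N m.
- robot.current_gripper_width(): opening from 0.0 (shut) to 1.0 (fully open).
Only numpy, scipy, OpenCV 4.12 (cv2) and the standard library are available. Lean on these libraries where they do the work, as an engineer would, in place of code of your own. Each camera call takes 0.05 s, during which the arm holds its last target. There are 200 camera calls.

## Task

Put every garlic bulb lying on the table into the crock with the onions, then take the stirring stick from its stand and, with its head right down at the bottom, stir wide circles round the crock for at least three full turns so that the onions are really moved about. Then dip the head of the stick well down into the rinsing cup, stand the stick back in its stand, and put the wooden lid on the crock so that it sits flat. Keep onions and garlic inside, leave the cup standing, and do not disturb the squash or the spice jar.

Things in the scene. Friction and masses are not known exactly. Their poses are not given: they have to be found in the camera images.
- crock: Round stoneware pickling crock with a dark rim band and two small lug ears, heavy and fixed. Origin: centre of its underside on the table, z up, 0 turn is arbitrary. Outer diameter 208 mm, wall 8 mm (inner diameter 192 mm, straight sides), height 95 mm, inner floor 10 mm above the origin. The ears stand out to 125 mm from the axis along its own +y and -y, 60 to 72 mm above the table. Open at the start.
- crock_rim (a point): Centre of the crock's mouth, level with the rim, 95 mm above the table.
- crock_floor (a point): Centre of the crock's inner floor, 10 mm above the table.
- onion1_c (a point): Centre of one of seven small pickling onions (golden, round, 28 mm across, with a short 4 mm tip, 16 g) that lie loose on the crock's floor; their smooth skins roll and slide easily. At the start onion1 to onion6 lie in a ring of about 55 mm radius, in turn, with onion7 in the middle. Nothing is to be done to one onion in particular.
- onion2_c (a point): Centre of one of seven small pickling onions (golden, round, 28 mm across, with a short 4 mm tip, 16 g) that lie loose on the crock's floor; their smooth skins roll and slide easily. At the start onion1 to onion6 lie in a ring of about 55 mm radius, in turn, with onion7 in the middle. Nothing is to be done to one onion in particular.
- onion3_c (a point): Centre of one of seven small pickling onions (golden, round, 28 mm across, with a short 4 mm tip, 16 g) that lie loose on the crock's floor; their smooth skins roll and slide easily. At the start onion1 to onion6 lie in a ring of about 55 mm radius, in turn, with onion7 in the middle. Nothing is to be done to one onion in particular.
- onion4_c (a point): Centre of one of seven small pickling onions (golden, round, 28 mm across, with a short 4 mm tip, 16 g) that lie loose on the crock's floor; their smooth skins roll and slide easily. At the start onion1 to onion6 lie in a ring of about 55 mm radius, in turn, with onion7 in the middle. Nothing is to be done to one onion in particular.
- onion5_c (a point): Centre of one of seven small pickling onions (golden, round, 28 mm across, with a short 4 mm tip, 16 g) that lie loose on the crock's floor; their smooth skins roll and slide easily. At the start onion1 to onion6 lie in a ring of about 55 mm radius, in turn, with onion7 in the middle. Nothing is to be done to one onion in particular.
- onion6_c (a point): Centre of one of seven small pickling onions (golden, round, 28 mm across, with a short 4 mm tip, 16 g) that lie loose on the crock's floor; their smooth skins roll and slide easily. At the start onion1 to onion6 lie in a ring of about 55 mm radius, in turn, with onion7 in the middle. Nothing is to be done to one onion in particular.
- onion7_c (a point): Centre of one of seven small pickling onions (golden, round, 28 mm across, with a short 4 mm tip, 16 g) that lie loose on the crock's floor; their smooth skins roll and slide easily. At the start onion1 to onion6 lie in a ring of about 55 mm radius, in turn, with onion7 in the middle. Nothing is to be done to one onion in particular.
- garlic1_c (a point): Centre of a white garlic bulb, 40 mm across at its widest (8 to 17 mm above its flat foot), solid up to 34 mm, 45 g, its dry skin fairly slippery; the point is on its axis 17 mm above the foot. Two to four bulbs lie loose on the table in front of the crock; None if this one is not there today.
- garlic2_c (a point): Centre of a white garlic bulb, 40 mm across at its widest (8 to 17 mm above its flat foot), solid up to 34 mm, 45 g, its dry skin fairly slippery; the point is on its axis 17 mm above the foot. Two to four bulbs lie loose on the table in front of the crock; None if this one is not there today.
- garlic3_c (a point): Centre of a white garlic bulb, 40 mm across at its widest (8 to 17 mm above its flat foot), solid up to 34 mm, 45 g, its dry skin fairly slippery; the point is on its axis 17 mm above the foot. Two to four bulbs lie loose on the table in front of the crock; None if this one is not there today.
- garlic4_c (a point): Centre of a white garlic bulb, 40 mm across at its widest (8 to 17 mm above its flat foot), solid up to 34 mm, 45 g, its dry skin fairly slippery; the point is on its axis 17 mm above the foot. Two to four bulbs lie loose on the table in front of the crock; None if this one is not there today.
- stick: Turned beech stirring stick, 196 mm long, 60 g, round; origin at the centre of its lower end, z along its axis towards the knob. The head is 24 mm in diameter for the lowest 72 mm (flat end with a small chamfer), the handle 16 mm in diameter from 86 to 174 mm, then a knob 23 mm in diameter. At the start it stands upright, head down, knob up, in the bored stand.
- stick_tip (a point): Centre of the lower (head) end of the stirring stick.
- stick_grip (a point): Point on the stirring stick's axis in the handle just below the knob, 155 mm above its lower end: a good place to hold it from above.
- stand_bore (a point): Centre of the bottom of the bore of the fixed round wooden stand, 12 mm above the table. The stand is 74 mm in diameter (foot 90 mm), 72 mm high; its round bore, 30 mm in diameter, runs 60 mm down from the top. The stick stands in it with its end on this point.
- cup: White straight-sided rinsing cup without handle, loose, 350 g: 84 mm outer diameter, wall 5 mm (inner diameter 74 mm), 85 mm high, inner floor 8 mm above the origin. Origin: centre of its underside, z up. It stands upright and open; it and the stand may change places from day to day.
- cup_rim (a point): Centre of the rinsing cup's mouth, level with its rim, 85 mm above its underside.
- lid: Round wooden crock lid, loose, 380 g, lying flat on the table, knob up. Origin: centre of the underside of its plug, z up. The plug is 178 mm in diameter and 8 mm deep; above it a disc 216 mm in diameter and 12 mm thick; in the middle of that a knob. Seated on the crock, the plug hangs inside the mouth, the disc rests on the rim and this origin is 8 mm below the rim.
- lid_knob (a point): Middle of the upright round knob of the lid, on its axis 45 mm above the lid's origin: knob 28 mm in diameter, from 20 to 65 mm above the origin.
- spice_jar: Bystander: small loose spice jar with a cork cap, 42 mm in diameter, 75 mm high. Origin at its underside.
- squash: Bystander: loose pear-shaped butternut squash standing on its wide end, 76 mm across, 147 mm high. Origin at its underside.
Not all that is in view belongs to the job. There is more than one size of the lid; the job needs the smaller. Leave any pink look-alike of the part that bears garlic3_c alone.

How it is judged (in metres and radians):
On the way, in this order (a step that is already met when the one before it is completed fails the run):
1. every garlic bulb that is there lies in the crock (horizontal distance between each of garlic1_c, garlic2_c, garlic3_c, garlic4_c and crock_rim below 0.096 m and z of garlic1_c in the frame of crock between 0.005 and 0.085 m and z of garlic2_c in the frame of crock between 0.005 and 0.085 m and z of garlic3_c in the frame of crock between 0.005 and 0.085 m and z of garlic4_c in the frame of crock between 0.005 and 0.085 m), for 0.3 s.
2. stirring: the held stick's head, within 25 mm of the crock's floor, is at the crock's own +x side, more than 28 mm from the middle (x of stick_tip in the frame of crock above 0.028 m and y of stick_tip in the frame of crock between -0.025 and 0.025 m and z of stick_tip in the frame of crock between 0 and 0.035 m and contact force between the fingers and stick above 0.5 N), for 0.04 s.
3. stirring: then at its -x side (x of stick_tip in the frame of crock below -0.028 m and y of stick_tip in the frame of crock between -0.025 and 0.025 m and z of stick_tip in the frame of crock between 0 and 0.035 m and contact force between the fingers and stick above 0.5 N), for 0.04 s.
4. stirring: then at its +y side (y of stick_tip in the frame of crock above 0.028 m and x of stick_tip in the frame of crock between -0.025 and 0.025 m and z of stick_tip in the frame of crock between 0 and 0.035 m and contact force between the fingers and stick above 0.5 N), for 0.04 s.
5. stirring: then at its -y side, when one at least of every two neighbours among onion1 to onion6 is over 20 mm from its start (three full turns either way round do all this) (y of stick_tip in the frame of crock below -0.028 m and x of stick_tip in the frame of crock between -0.025 and 0.025 m and z of stick_tip in the frame of crock between 0 and 0.035 m and contact force between the fingers and stick above 0.5 N and distance of any of onion1_c, onion2_c from where it was at the start of the episode above 0.02 m and distance of any of onion2_c, onion3_c from where it was at the start of the episode above 0.02 m and distance of any of onion3_c, onion4_c from where it was at the start of the episode above 0.02 m and distance of any of onion4_c, onion5_c from where it was at the start of the episode above 0.02 m and distance of any of onion5_c, onion6_c from where it was at the start of the episode above 0.02 m and distance of any of onion6_c, onion1_c from where it was at the start of the episode above 0.02 m), for 0.04 s.
6. the held stick's end is in the upright rinsing cup, at least 35 mm below its rim (horizontal distance between stick_tip and cup_rim below 0.037 m and z of stick_tip in the frame of cup_rim below -0.035 m and angle between cup's own z axis and vertical below 0.2 rad and contact force between the fingers and stick above 0.5 N), for 0.1 s.
At the end, for the whole second after the job is handed in: All garlic present and all onions in the crock; stick upright (0.15 rad) in its stand, end within 10 mm of the bore's centre and 8 mm of its bottom; lid flat (0.05 rad) on the crock, within 12 mm of centre, plug 4 to 13 mm below the rim; cup upright (0.15 rad); lid, stick, cup at rest (all of step 1 and horizontal distance between each of onion1_c, onion2_c, onion3_c, onion4_c, onion5_c, onion6_c, onion7_c and crock_rim below 0.096 m and z of onion1_c in the frame of crock between 0.005 and 0.085 m and z of onion2_c in the frame of crock between 0.005 and 0.085 m and z of onion3_c in the frame of crock between 0.005 and 0.085 m and z of onion4_c in the frame of crock between 0.005 and 0.085 m and z of onion5_c in the frame of crock between 0.005 and 0.085 m and z of onion6_c in the frame of crock between 0.005 and 0.085 m and z of onion7_c in the frame of crock between 0.005 and 0.085 m and horizontal distance between stick_tip and stand_bore below 0.01 m and z of stick_tip in the frame of stand_bore below 0.008 m and angle between each of stick, cup's own z axis and vertical below 0.15 rad and horizontal distance between lid and crock_rim below 0.012 m and z of lid in the frame of crock_rim between -0.013 and -0.004 m and angle between lid's own z axis and vertical below 0.05 rad and linear speed of each of lid, stick, cup below 0.02 m/s); the robot touches nothing.
It fails at once if the squash or the spice jar is moved more than 30 mm (distance of any of squash, spice_jar from where it was at the start of the episode above 0.03 m).
It fails at once if the rinsing cup is knocked over (angle between cup's own z axis and vertical above 0.6 rad).
Of garlic1, garlic2, garlic3, garlic4 only 2 to 4 are there at a start; the rules pass over those that are not, and their reading is None.
At some moment in a run one of garlic1, garlic2, garlic3, garlic4, lid may be knocked a few centimetres aside while the robot is not near it.
It also fails if it takes over 210 s, if anything falls off the work surface, if the arm or the gripper's body presses on something with over 40 N, if the wrist force passes 120 N, or if a joint passes its speed limit or range.

## Working session

There is one attempt and no reset: what is moved stays moved. The work goes in short steps, each a Python script; the robot and the scene stay as the last script left them, time stands still between calls to the robot, and variables do not carry over. Pictures are saved under pics/ and viewed, about 12 in all and at most 16, crops included, and the job is handed in when it is done.

```bash
mkdir -p pics; cat > h.py <<'E'
import numpy as np, cv2
from bench import robot
def shot(n,fn=None):
    d=robot.get_image(n)
    if fn: cv2.imwrite('pics/'+fn,d['img'])
    return d
def Rm(o):
    o=np.array(o,float)
    if o.shape==(3,3): return o
    from scipy.spatial.transform import Rotation as R
    return R.from_euler('xyz',o).as_matrix() if o.size==3 else R.from_quat(o).as_matrix()
def f(d): return d['img'].shape[0]/2/np.tan(np.radians(d['fovy'])/2)
def ray(d,u,v,z):
    r=Rm(d['orientation'])@np.array([(u-d['cx'])/f(d),(v-d['cy'])/f(d),1]); e=np.array(d['eye'])
    return e+r*(z-e[2])/r[2]
def proj(d,p):
    q=Rm(d['orientation']).T@(np.array(p,float)-d['eye']); return q[:2]/q[2]*f(d)+[d['cx'],d['cy']]
E
python3 - <<'E'
from h import *
for n in('top','side'):
    d=shot(n,n+'0.png'); print(n,{k:d[k] for k in d if k!='img'})
print(robot.current_eef_rot(),robot.current_t())
E
```

```text
top {'fovy': 46.00599186521647, 'cx': 254.12233461790936, 'cy': 197.06126119574654, 'eye': array([ 332.8430536 ,    1.74090492, 1625.31710869]), 'orientation': array([-3.06335658e+00,  1.01900662e-03, -1.59484456e+00])}
side {'fovy': 50.83159400462802, 'cx': 249.91380266812124, 'cy': 189.9811445382094, 'eye': array([ 226.13619241, -769.77205089,  825.99641773]), 'orientation': array([-2.27755459,  0.0107779 , -0.31469274])}
[-3.13997651e+00 -3.07944270e-04  2.87579451e+00] 0.1
```

View pics/top0.png

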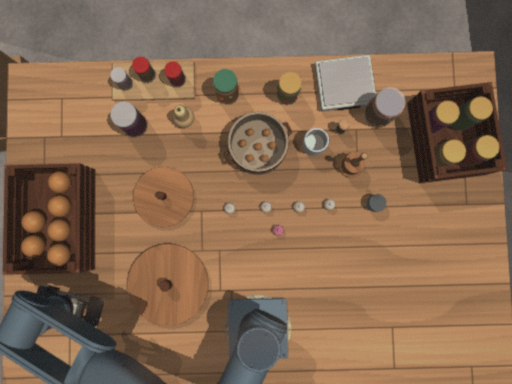

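View pics/side0.png

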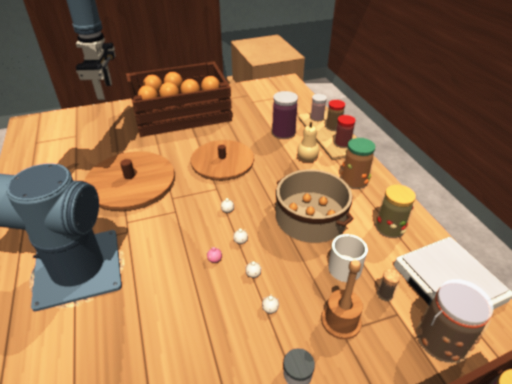

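Top view candidates:
- **Garlic:** white bulbs at (230,208), (266,207), (299,207) and (329,204). The pink look-alike at (278,231) stays.
- **Lids:** the small one at (163,196), the large one at (168,284) to be left alone.
- **Other parts:** crock (258,142), cup (316,140), stand with stick about (348,162).
- **Bystanders:** squash (182,116). The spice jar is the small cork-capped one at (341,127); the dark jar at (375,203) is something else.

Next I'll measure and take one close crop.

```bash
cat > m.py <<'E'
from h import *
def blobs(d,lo,hi,amin,amax,roi):
    x0,y0,x1,y1=roi; hsv=cv2.cvtColor(d['img'],cv2.COLOR_BGR2HSV); m=cv2.inRange(hsv,lo,hi)
    k=np.zeros_like(m);k[y0:y1,x0:x1]=m[y0:y1,x0:x1]
    n,_,s,c=cv2.connectedComponentsWithStats(k)
    return [(c[i],s[i,4]) for i in range(1,n) if amin<=s[i,4]<=amax]
def tri(a,pa,b,pb):
    A=[];B=[]
    for d,p in((a,pa),(b,pb)):
        r=Rm(d['orientation'])@np.array([(p[0]-d['cx'])/f(d),(p[1]-d['cy'])/f(d),1]);r/=np.linalg.norm(r)
        P=np.eye(3)-np.outer(r,r);A.append(P);B.append(P@d['eye'])
    x=np.linalg.solve(A[0]+A[1],B[0]+B[1]); return x,np.linalg.norm(A[0]@x-B[0])+np.linalg.norm(A[1]@x-B[1])
W=((0,0,150),(180,70,255))
E
python3 - <<'E'
from m import *
t=shot('top','t1.png');s=shot('side','s1.png')
bt=blobs(t,*W,15,150,(200,190,350,220)); bs=blobs(s,*W,30,400,(210,190,290,320))
print('g top');[print(c.round(1),a,ray(t,*c,20).round(0)) for c,a in bt]
print('g side');[print(c.round(1),a,ray(s,*c,20).round(0)) for c,a in bs]
for n,pt,ps in [('lidknob',(161,195),(222,153)),('stickknob',(363,156),(352,268)),('crock',(258,142),(313,197)),('cup',(316,140),(349,247))]:
    print(n,*[np.round(q,1) for q in tri(t,pt,s,ps)])
c1=cv2.resize(t['img'][95:245,130:390],None,fx=3,fy=3,interpolation=cv2.INTER_CUBIC); cv2.imwrite('pics/c1.png',c1)
c2=cv2.resize(s['img'][130:350,180:420],None,fx=2.7,fy=2.7,interpolation=cv2.INTER_CUBIC); cv2.imwrite('pics/c2.png',c2)
E
```

```text
g top
[330.2 204.1] 70 [ 427. -269.   20.]
[266.4 206.5] 69 [424. -42.  20.]
[299.6 206.5] 73 [ 421. -161.   20.]
[229.9 208.1] 70 [421.  87.  20.]
g side
[226.9 205.2] 109 [424.  86.  20.]
[240.2 235.9] 138 [426. -43.  20.]
[253.  269.2] 158 [ 423. -162.   20.]
[270.1 304. ] 194 [ 429. -270.   20.]
lidknob [474.1 328.7  34. ] 2.5
stickknob [ 567.6 -350.6  191.9] 2.3
crock [646.4 -18.   76.7] 2.1
cup [ 647.8 -218.7   82.7] 3.2
```

View pics/c1.png

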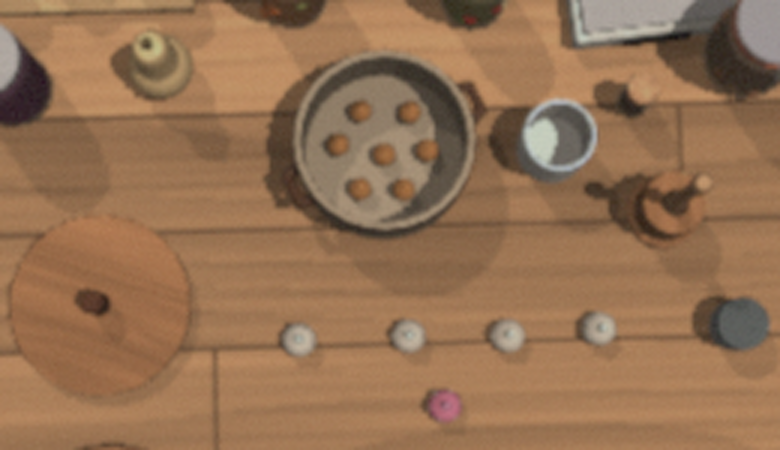

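View pics/c2.png

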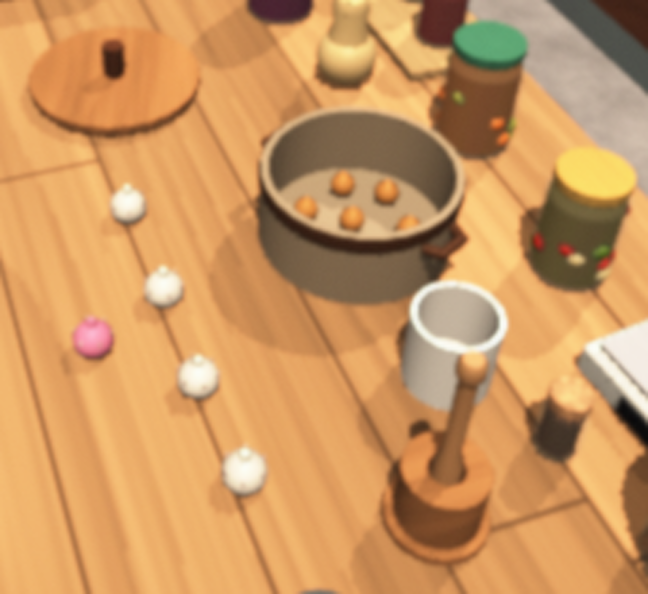

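Views agree to about 3 mm, and there are four real garlics. Next I compute the fixtures and pick the first bulb.

```bash
cat >> m.py <<'E'
import math
DOWN=math.pi
def best(p,yaw):
    "tool-down orientation with jaw axis yaw (mod pi) keeping joint 6 central"
    c=[]
    for k in(-1,0,1):
        y=(yaw+k*math.pi+math.pi)%(2*math.pi)-math.pi
        q=robot.inverse_kinematics(list(p),[DOWN,0,y])
        if q is not None: c.append((abs(q[5]),y))
    return [DOWN,0,min(c)[1]]
def garlics():
    s=shot('side')
    return [ray(s,*c,20)[:2]-[1,0] for c,a in blobs(s,*W,30,400,(200,180,300,330))]
E
python3 - <<'E'
from m import *
import json
t=shot('top')
F=lambda u,v:(130+u/3,95+v/3)
print('crock',ray(t,*F(385.5,141),95).round(1)); 
e1=ray(t,*F(297,185),66);e2=ray(t,*F(472,100),66);print('ears',e1.round(),e2.round(),((e1+e2)/2).round(),np.degrees(np.arctan2(*(e1-e2)[[1,0]])))
print('cup',ray(t,*F(559,137),85).round(),'stand top',ray(t,*F(671,203),72).round(),'lid',ray(t,*F(100,307),20).round())
print('jar',ray(t,*F(640,88),75).round(),'squash',ray(t,*F(160,68),40).round())
for c in [(360,111),(409,112),(338,145),(384,154),(427,150),(359,188),(403,188)]: print('onion',ray(t,*F(*c),26)[:2].round())
for p in [(423,87,3),(650,-20,50),(570,-350,140),(474,328,40)]: print(p,best(p,0),best(p,math.pi/2))
print(np.round(garlics()))
E
```

```text
crock [641.7 -19.1  95. ]
ears [598.  84.  66.] [ 693. -122.   66.] [646. -19.  66.] 114.795654343162
cup [ 643. -219.   85.] stand top [ 566. -347.   72.] lid [466. 324.  20.]
jar [ 701. -316.   75.] squash [747. 246.  40.]
onion [693.  10.]
onion [690. -49.]
onion [652.  37.]
onion [640. -18.]
onion [644. -69.]
onion [600.  13.]
onion [598. -39.]
(423, 87, 3) [3.141592653589793, 0, 0.0] [3.141592653589793, 0, 1.5707963267948966]
(650, -20, 50) [3.141592653589793, 0, 0.0] [3.141592653589793, 0, 1.5707963267948966]
(570, -350, 140) [3.141592653589793, 0, 0.0] [3.141592653589793, 0, 1.5707963267948966]
(474, 328, 40) [3.141592653589793, 0, -3.141592653589793] [3.141592653589793, 0, 1.5707963267948966]
[[ 424.   86.]
 [ 425.  -43.]
 [ 422. -162.]
 [ 428. -270.]]
```

```bash
cat >> m.py <<'E'
C=np.array([644,-19.])
def ptp(x,y,z,yaw): p=[float(x),float(y),float(z)]; robot.move_ptp(p,best(p,yaw))
def lin(x,y,z,**k): return robot.move_linear([float(x),float(y),float(z)],**k)
def pick(g,th):
    robot.move_gripper(0.8); ptp(*g,130,0)
    L=garlics(); g2=min(L,key=lambda q:np.hypot(*(q-g)));print('see',np.round(g2),len(L))
    if np.hypot(*(g2-g))>50: return False
    lin(*g2,60); lin(*g2,4,speed=80,f_stop=15); robot.move_gripper(0); w=robot.current_gripper_width()
    lin(*g2,150); w2=robot.current_gripper_width(); print('width',w*93,w2*93)
    if w2*93<20: return False
    a=math.radians(th); d=C+56*np.array([math.cos(a),math.sin(a)])
    ptp(*d,150,a); lin(*d,52,speed=100,f_stop=10); robot.move_gripper(0.58); lin(*d,150)
    return True
E
python3 - <<'E'
from m import *
print(pick(np.array([424,86.]),113), robot.current_t())
t=shot('top','t2.png');s=shot('side','s2.png')
cv2.imwrite('pics/c3.png',np.hstack([cv2.resize(i,(400,400)) for i in(t['img'][95:245,180:330],s['img'][130:330,200:400])]))
E
```

```text
see [423.  84.] 4
width 38.385350072862195 38.67608749408336
True 10.2917
```

View pics/c3.png

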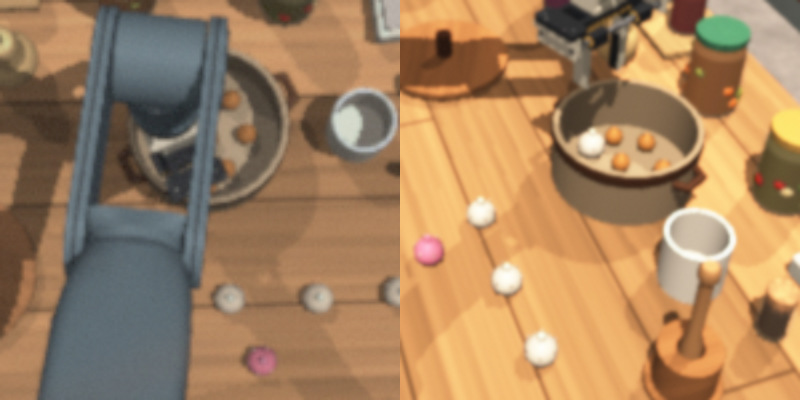

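The first bulb lies in the crock, at (590,143) in the right panel. The other three have not moved, so I do the rest the same way.

```bash
python3 - <<'E'
from m import *
for g,th in [((425,-43.),0),((422,-162.),-120),((428,-270.),-62)]:
    ok=pick(np.array(g),th); print(ok, robot.current_t())
    if not ok: break
lin(*robot.current_tcp_pos()[:2],200); ptp(400,-330,250,0)
t=shot('top','t3.png');s=shot('side','s3.png')
cv2.imwrite('pics/c4.png',np.hstack([cv2.resize(i,(400,400)) for i in(t['img'][95:225,200:330],s['img'][140:360,200:420])]))
E
```

```text
see [424. -45.] 6
width 38.455059737924806 38.48369998561134
True 19.325
see [ 421. -162.] 5
width 38.6767430306132 38.44308651055196
True 27.725
see [ 427. -270.] 6
width 38.526177847899234 38.9496333582051
True 36.5083
```

View pics/c4.png

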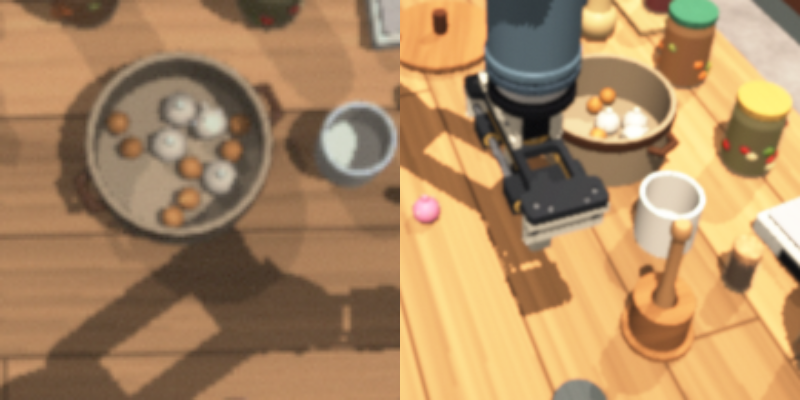

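All four bulbs are in the crock, and its near-left part (crop (130,190)) is free for the stick. Next: grasp the stick, then lower and check.

```bash
python3 - <<'E'
from m import *
t=cv2.imread('pics/t3.png')
d=robot.get_image('top')
p=ray(d,200+130/400*130,95+185/400*130,15)[:2];v=p-C;print('insert',p.round(),np.hypot(*v),np.degrees(np.arctan2(v[1],v[0])))
robot.move_gripper(0.5); ptp(567,-349,260,0); lin(567,-349,148,speed=100,f_stop=10)
robot.move_gripper(0); print('w',robot.current_gripper_width()*93, robot.current_contact_force().round(1))
lin(567,-349,275); print('w',robot.current_gripper_width()*93,robot.current_tcp_pos().round(1))
t=shot('top','t4.png');s=shot('side','s4.png')
q=proj(s,(567,-349,200)).astype(int);print(q)
cv2.imwrite('pics/c5.png',cv2.resize(s['img'][150:350,250:450],(600,600)))
E
```

```text
insert [611.  39.] 66.88225214092516 119.15534592489661
w 22.14902747241056 [ 0.1 -0.5  0.8]
w 21.630352076202264 [ 566.6 -348.6  273.7]
[352 264]
```

View pics/c5.png

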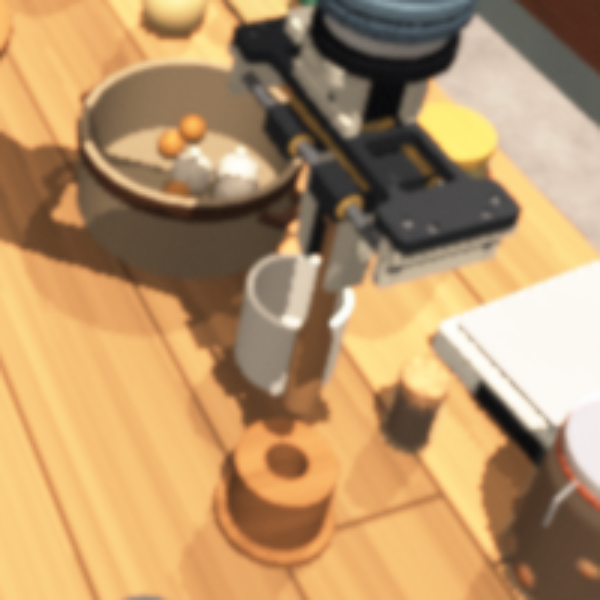

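```bash
python3 - <<'E'
from m import *
s=robot.get_image('side')
for z in (110,120,130,140,150): print(z,proj(s,(567,-349,z)).round(1), proj(s,(567,-349,z)).round(1)*3-[750,450])
print('bore',ray(s,250+288/3,150+460/3,72).round(1),'w',robot.current_gripper_width()*93)
E
```

```text
110 [346.  292.2] [288.  426.6]
120 [346.7 289.3] [290.1 417.9]
130 [347.4 286.4] [292.2 409.2]
140 [348.1 283.5] [294.3 400.5]
150 [348.8 280.5] [296.4 391.5]
bore [ 571.5 -352.2   72. ] w 21.690700515097326
```

The width of 22 mm means the pads hold the knob. I'll lower the stick back into the bore and grip it about 14 mm further down the handle.

```bash
python3 - <<'E'
from m import *
x,y,_=robot.current_tcp_pos()
print(lin(x,y,180,speed=100,f_stop=8),robot.current_tcp_pos().round(1)); print(lin(x,y,148,speed=40,f_stop=8),robot.current_tcp_pos().round(1))
robot.move_gripper(0.5); print(lin(569,-350,134,speed=40,f_stop=10),robot.current_tcp_pos().round(1))
robot.move_gripper(0); print('w',robot.current_gripper_width()*93,robot.current_contact_force().round(1))
x,y,_=robot.current_tcp_pos()
lin(x,y,265);print('w',robot.current_gripper_width()*93,robot.current_tcp_pos().round(1))
s=shot('side','s5.png')
cv2.imwrite('pics/c6.png',cv2.resize(s['img'][150:350,250:450],(600,600)))
for z in (126,136,146): print(z,proj(s,(x,y,z)).round(1)*3-[750,450])
E
```

```text
False [ 567.  -349.1  180.9]
True [ 566.5 -348.6  148.2]
False [ 568.9 -349.8  133.5]
w 20.964253465642503 [0.2 0.1 0.4]
w 21.056666815964945 [ 568.6 -349.7  263.7]
126 [294.6 413.1]
136 [296.7 404.4]
146 [299.1 395.4]
```

View pics/c6.png

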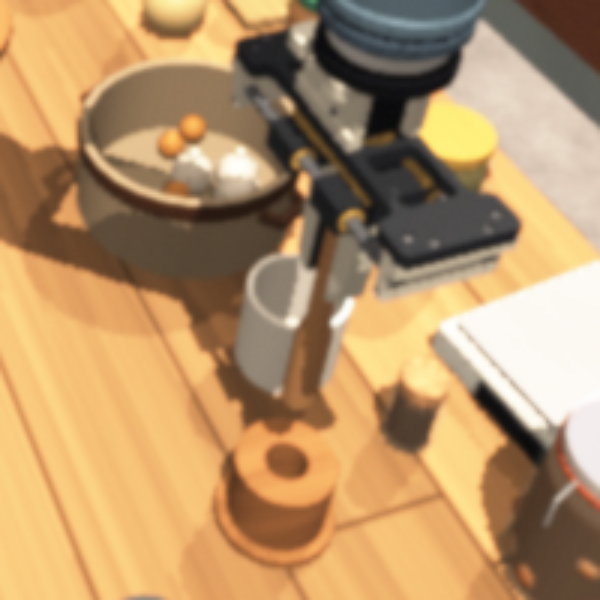

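The knob seems to sit between the finger flanks, but the stick is held. Lower gently into the free spot and start stirring with force monitoring.

```bash
python3 - <<'E'
from m import *
P=lambda a,r:C+r*np.array([math.cos(a),math.sin(a)])
a0=math.radians(128); p=P(a0,60); z0=134-12+16
# offset TCP->tip estimated small
ori=robot.current_eef_rot(); lin(*p,265,speed=200)
print('stop',lin(*p,z0,speed=60,f_stop=5),robot.current_tcp_pos().round(1),robot.current_contact_force().round(1),robot.current_t())
fm=0
for i in range(1,17):
    lin(*P(a0+i*math.pi/8,60),z0,speed=80); fm=max(fm,np.linalg.norm(robot.current_contact_force()))
    if fm>40: print('high',i);break
print('fmax',fm,robot.current_t(),'w',robot.current_gripper_width()*93)
s=shot('side','s6.png')
cv2.imwrite('pics/c7.png',cv2.resize(s['img'][130:290,250:410],(600,600)))
E
```

```text
stop False [607.2  28.3 138.3] [ 0.1 -0.6  0.7] 51.55
fmax 12.040425095815872 58.6167 w 21.34677590571193
```

View pics/c7.png

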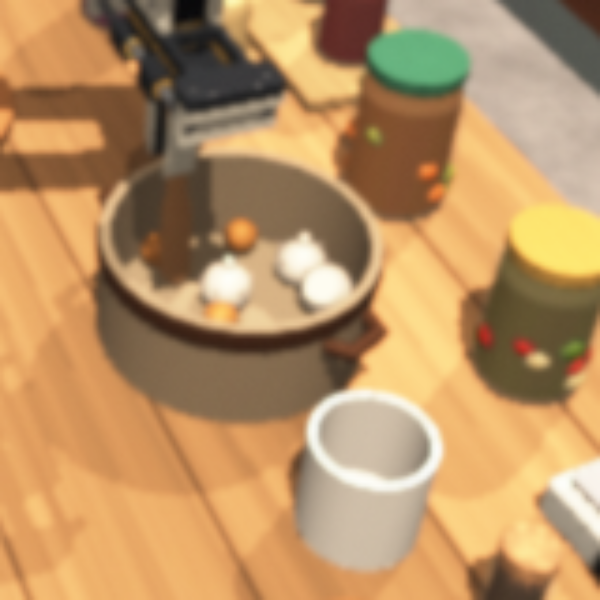

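One turn went well: peak force 12 N, the stick upright at (175,270) with its head at the bottom, and the bulbs moved. Continuing with 3.5 more turns.

```bash
python3 - <<'E'
from m import *
P=lambda a,r:C+r*np.array([math.cos(a),math.sin(a)])
a0=math.radians(128); z0=138; fm=0
for i in range(1,57):
    lin(*P(a0+i*math.pi/8,60 if i<33 else 54),z0,speed=90); fm=max(fm,np.linalg.norm(robot.current_contact_force()))
    if fm>60: print('high',i);break
print('fmax',fm,robot.current_t(),'w',robot.current_gripper_width()*93)
x,y,_=robot.current_tcp_pos()
lin(x,y,262,speed=100); lin(643,-221,262,speed=200)
t=shot('top','t7.png');s=shot('side','s7.png')
for z in (140,): print(proj(s,(643,-221,z)).round(1))
cv2.imwrite('pics/c8.png',cv2.resize(s['img'][130:350,240:460],(600,600)))
E
```

```text
fmax 2.2751534510905316 80.9583 w 21.18681096643909
[350.6 231.8]
```

View pics/c8.png

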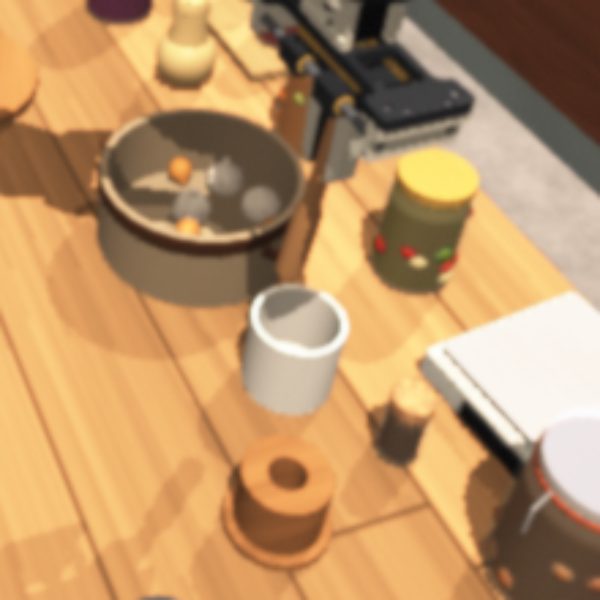

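```bash
python3 - <<'E'
from m import *
t=cv2.imread('pics/t7.png');s=cv2.imread('pics/s7.png')
cv2.imwrite('pics/c9.png',np.hstack([cv2.resize(i,(400,400),interpolation=cv2.INTER_CUBIC) for i in(t[100:190,215:305],s[150:250,265:365])]))
E
```

```text
(no output)
```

View pics/c9.png

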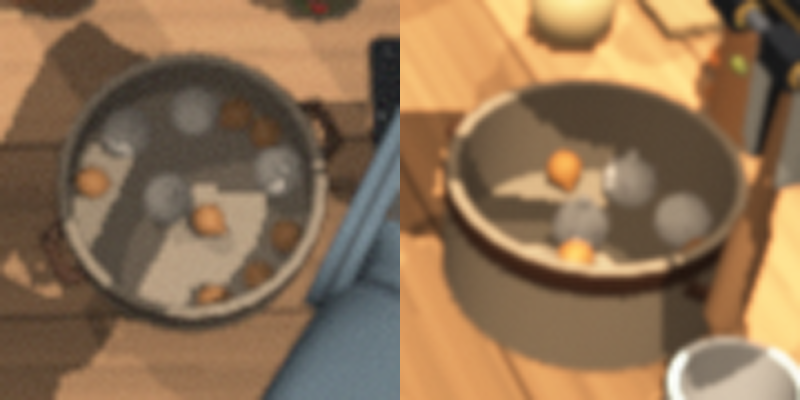

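Seven onions and four garlics are visible, and every onion is 25 mm or more from any starting place. Stirring moved them enough. The tip now sits about 7 mm to -x of the TCP because the stick pivoted. Rinse next, then hover over the stand.

```bash
python3 - <<'E'
from m import *
lin(649,-220,262,speed=100)
print(lin(649,-220,152,speed=70,f_stop=8),robot.current_tcp_pos().round(1),robot.current_contact_force().round(1)); robot.sleep(0.4)
lin(649,-220,262,speed=100); lin(576,-350,262,speed=150); lin(576,-350,222,speed=80)
s=shot('side','s8.png');print(robot.current_tcp_pos().round(1),robot.current_t())
print([proj(s,p).round(1) for p in [(576,-350,100),(569,-350,100),(569,-350,72)]])
cv2.imwrite('pics/c10.png',cv2.resize(s['img'][200:350,270:420],(600,600),interpolation=cv2.INTER_CUBIC))
E
```

```text
False [ 649.3 -220.1  152.6] [ 0.5 -1.  -0.9]
[ 576.3 -350.2  222.6] 88.8833
[array([349.3, 294.3]), array([346.4, 295.1]), array([344.5, 302.8])]
```

View pics/c10.png

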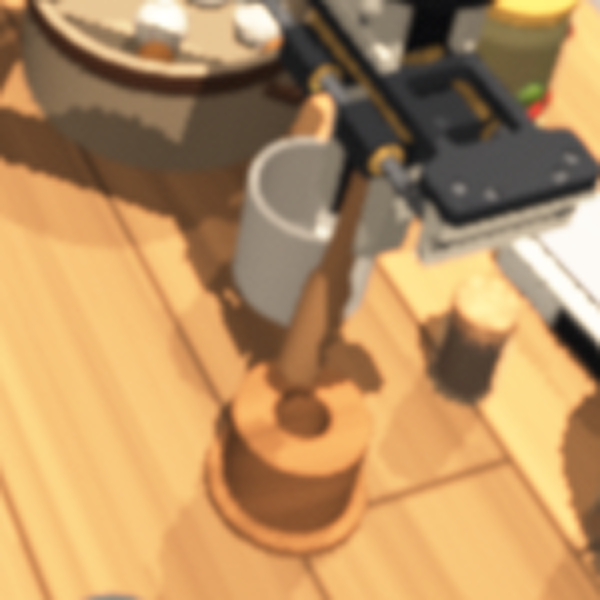

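Projecting the tip down, it needs about +6 mm in x to meet the bore. Correct and insert with a force stop.

```bash
python3 - <<'E'
from m import *
lin(582,-350.5,222,speed=50); r=lin(582,-350.5,190,speed=30,f_stop=4);print(r,robot.current_tcp_pos().round(1),robot.current_contact_force().round(1))
if not r:
    r=lin(580,-350.5,160,speed=30,f_stop=6);print(r,robot.current_tcp_pos().round(1),robot.current_contact_force().round(1))
s=shot('side','s9.png')
cv2.imwrite('pics/c11.png',cv2.resize(s['img'][200:350,270:420],(600,600),interpolation=cv2.INTER_CUBIC))
E
```

```text
True [ 581.9 -350.5  193.1] [-0.5 -0.5  3.8]
```

View pics/c11.png

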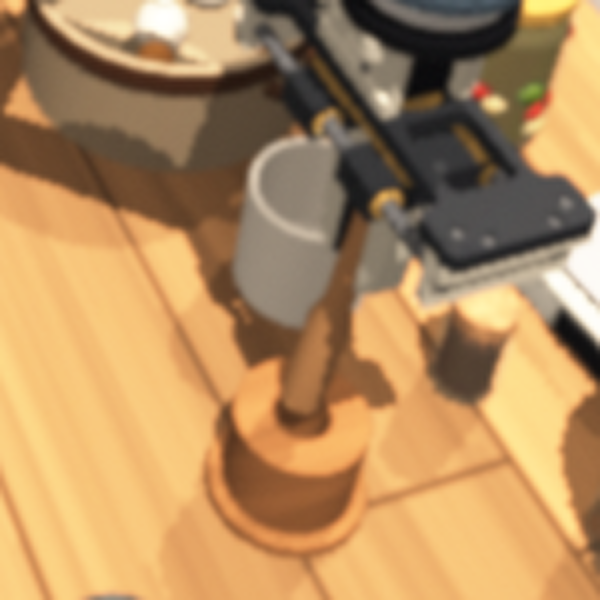

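The tip has caught the far (+y) edge of the bore, so I back off slightly and step toward the camera until it drops in.

```bash
python3 - <<'E'
from m import *
for dx,dy in [(-1,-4),(-2,-7),(1,-5.5),(-4,-5),(-4,-2),(2,-9)]:
    x,y=582+dx,-350.5+dy
    lin(x,y,197,speed=40)
    r=lin(x,y,185,speed=25,f_stop=4);print(dx,dy,r,robot.current_tcp_pos().round(1),robot.current_contact_force().round(1))
    if not r: break
if not r:
    r=lin(x,y,137,speed=30,f_stop=8);print(r,robot.current_tcp_pos().round(1),robot.current_contact_force().round(1))
E
```

```text
-1 -4 False [ 580.9 -354.5  184.8] [-0.3 -0.6 -0.6]
False [ 581.  -354.5  137.1] [ 0.3 -0.1  0.6]
```

```bash
python3 - <<'E'
from m import *
print(lin(581,-354.5,131,speed=20,f_stop=5),robot.current_tcp_pos().round(1))
robot.move_gripper(0.5); x,y,z=robot.current_tcp_pos(); lin(x,y,260,speed=120)
ptp(420,100,300,0)
t=shot('top','t9.png');s=shot('side','s10.png');print(robot.current_t())
cv2.imwrite('pics/c12.png',np.hstack([cv2.resize(t['img'][110:350,100:400],(400,320)),cv2.resize(s['img'][70:370,100:400],(320,320))]))
E
```

```text
True [ 581.4 -355.   133.4]
96.7833
```

View pics/c12.png

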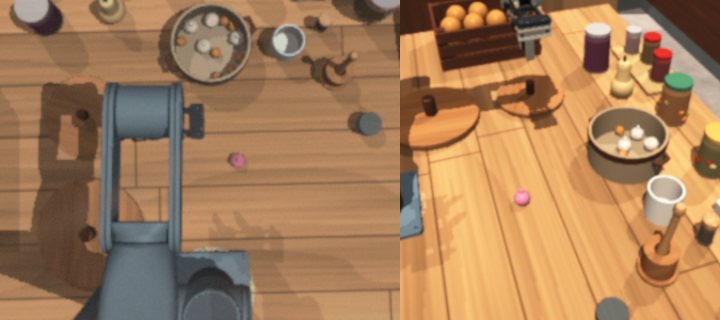

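The stick stands in its stand and all else is in order. For the lid, I measure the knob and crock rim, then centre the grip by squeezing along both axes.

```bash
python3 - <<'E'
from m import *
ptp(330,-250,300,0)
t=shot('top','t10.png');s=shot('side','s11.png')
D=((0,0,0),(180,255,70))
bt=blobs(t,*D,10,120,(145,180,180,212));bs=blobs(s,*D,15,200,(205,135,240,175))
print([(c.round(1),a,ray(t,*c,45).round()) for c,a in bt]);print([(c.round(1),a,ray(s,*c,45).round()) for c,a in bs])
print('rim side',ray(s,314.5,194.5,95).round(1),'top',ray(t,258.65,142.5,95).round(1))
if bt and bs: print([np.round(q,1) for q in tri(t,bt[0][0],s,bs[0][0])])
E
```

```text
[]
[(array([211.6, 135.1]), np.int32(17), array([465., 431.,  45.]))]
rim side [645.5 -28.4  95. ] top [639.9 -19.6  95. ]
```

```bash
python3 - <<'E'
from m import *
t=shot('top');s=shot('side')
for T in (75,85,95,110):
    D=((0,0,0),(180,255,T))
    print(T,'top',[(c.round(1).tolist(),int(a),ray(t,*c,45)[:2].round().tolist()) for c,a in blobs(t,*D,8,150,(110,160,220,240))])
    print(T,'side',[(c.round(1).tolist(),int(a),ray(s,*c,45)[:2].round().tolist()) for c,a in blobs(s,*D,12,250,(180,130,270,200))])
E
```

```text
75 top [([164.2, 196.2], 9, [467.0, 315.0])]
75 side []
85 top [([163.8, 196.7], 16, [466.0, 317.0]), ([215.6, 210.1], 8, [414.0, 136.0]), ([201.1, 223.2], 11, [370.0, 188.0]), ([201.6, 233.8], 12, [333.0, 186.0])]
85 side []
95 top [([163.2, 196.2], 25, [467.0, 319.0]), ([215.2, 210.2], 25, [414.0, 138.0]), ([201.4, 228.3], 47, [352.0, 187.0])]
95 side []
110 top [([160.6, 195.3], 70, [471.0, 328.0]), ([134.8, 238.8], 20, [321.0, 419.0])]
110 side []
```

The knob is at about (471,328) in the top view; the arm hides it in the side view. The two rim estimates differ by 9 mm, so I probe the crock's inner wall gently with the closed fingers to get the true centre.

```bash
python3 - <<'E'
from m import *
ptp(644,-19,200,0); robot.move_gripper(0); lin(644,-19,76,speed=100)
c=[644.,-19.]
for ax in(0,1):
    e=[]
    for sg in(1,-1):
        p=list(c);p[ax]+=sg*105
        r=lin(*p,76,speed=40,f_stop=3); e.append(robot.current_tcp_pos()[ax]); print(ax,sg,r,e[-1].round(1))
        lin(*c,76,speed=100)
    c[ax]=sum(e)/2; lin(*c,76)
print('centre',np.round(c,1),robot.current_t()); lin(*c,200,speed=150)
open('c.txt','w').write(f'{c[0]} {c[1]}')
E
```

```text
0 1 True 732.2
0 -1 True 564.0
1 1 True 62.6
1 -1 True -94.9
centre [648.1 -16.2] 113.775
```

The centre is (648.1, -16.2), so the camera is biased about 4 mm. The knob is then near (474,330). Grip the lid now.

```bash
python3 - <<'E'
from m import *
robot.move_gripper(0.7); ptp(474,330,200,0)
s=shot('side','s12.png')
r=lin(474,330,95,speed=150); r=lin(474,330,26,speed=60,f_stop=8);print(r,robot.current_tcp_pos().round(1))
if not r:
    robot.move_gripper(0);print('w',robot.current_gripper_width()*93)
    robot.move_gripper(0.7); lin(474,330,95)
    ptp(474,330,95,math.pi/2); r=lin(474,330,26,speed=60,f_stop=8)
    robot.move_gripper(0);print(r,'w',robot.current_gripper_width()*93,robot.current_contact_force().round(1))
    lin(474,330,50,speed=50); print('w',robot.current_gripper_width()*93,robot.current_contact_force().round(1),robot.current_ft_torque().round(2))
    print(robot.current_t())
E
```

```text
False [474.4 330.2  26.4]
w 27.34081195990161
False w 27.54506321194006 [-0.5 -1.1  0.6]
w 27.329272980553707 [ 0.1  0.4 -2.7] [-0.08  0.06 -0.04]
126.3417
```

```bash
python3 - <<'E'
from m import *
c=[float(v) for v in open('c.txt').read().split()]
lin(474,330,220,speed=120); lin(*c,220,speed=150); lin(*c,135,speed=80)
print('w',robot.current_gripper_width()*93)
r=lin(*c,110,speed=25,f_stop=6);print(r,robot.current_tcp_pos().round(1),robot.current_contact_force().round(1),robot.current_t())
s=shot('side','s13.png')
cv2.imwrite('pics/c13.png',cv2.resize(s['img'][100:300,200:420],(660,600),interpolation=cv2.INTER_CUBIC))
E
```

```text
w 27.522935042991236
True [647.8 -16.1 112.8] [0.2 0.4 5.7] 132.6583
```

View pics/c13.png

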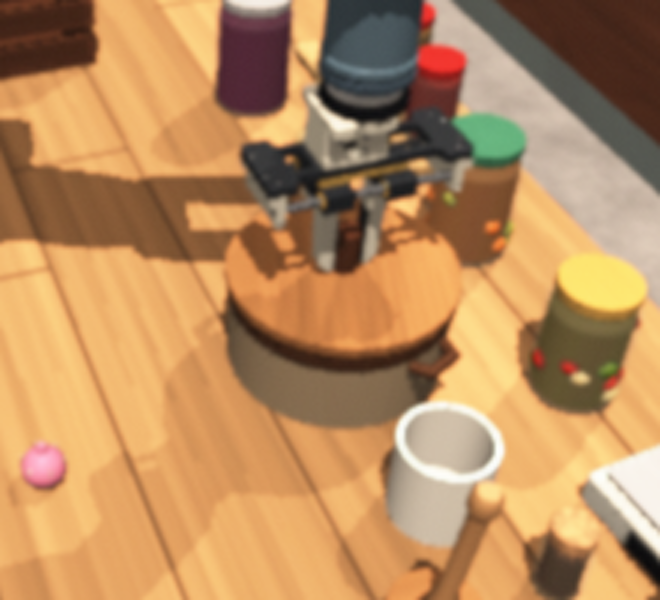

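The lid sits on the rim: contact came at TCP z = 112.8 against an expected 113. Release, retreat and take a last look.

```bash
python3 - <<'E'
from m import *
robot.move_gripper(0.6); x,y,_=robot.current_tcp_pos(); lin(x,y,230,speed=120); ptp(400,200,320,0)
t=shot('top','t14.png');s=shot('side','s14.png')
cv2.imwrite('pics/c14.png',np.hstack([cv2.resize(t['img'][100:220,200:380],(390,260)),cv2.resize(s['img'][120:360,180:420],(390,390))[:260] if 0 else cv2.resize(s['img'][130:350,200:420],(260,260))]))
print(robot.current_t())
E
```

```text
135.9083
```

View pics/c14.png

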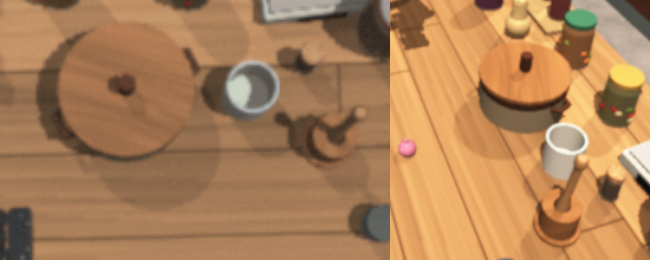

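```bash
python3 -c "
from bench import robot
robot.hand_in();print(robot.current_t())"
```

```text
the job is handed in; nothing more can be done
the job is handed in; nothing more can be done
```

I handed the job in at about 136 s of the 210 s allowed. The hand-in gives no verdict, so the results below come only from my own checks.

- **Garlic:** All four white bulbs went into the crock. I left the pink one alone.
- **Stirring:** I made about 4.5 turns at 54–60 mm radius with the head near the floor. Afterwards I saw all seven onions and four bulbs inside. Every onion was at least 25 mm from any starting place on the ring.
- **Rinsing:** By calculation the stick's head went about 55 mm below the cup's rim; the cup stayed upright.
- **Stick:** It is back in its stand, lowered until it touched the bottom.
- **Lid:** The small lid touched down at TCP z 112.8 mm, against 113 expected. In the last picture it looks flat and centred.
- **Bystanders:** The cup and spice jar looked undisturbed in the last picture. The squash also looks in place there, but I did not measure any of them.

Several things went wrong or disagreed:
- **Stick grip:** My first grip read 22 mm where 16 mm was expected, and a lower one still read 21 mm. I think the knob sat between the fingers. The stick tilted by about 4–5° in the grip.
- **Stand:** The first try at the stand caught the edge of the bore. A small shift toward the camera fixed it.
- **Crock centre:** The two camera estimates differed by 9 mm, so I touched the inner wall with the closed fingers and used that centre, (648, -16).

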